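Close up the flatbread press

TASK

Close the cast-iron flatbread press so that it can be put away: with the fingertips, push the round top plate over its hinge until it lies fully down on the base, then push the lever over on top of it until it is fully down too. Only push, never pinch the plate or the lever; the press must stay where it stands, and the other things on the table must be left alone.

Things in the scene. Friction and masses are not known exactly. Their poses are not given: they have to be found in the camera images.
- press: Dark cast-iron flatbread press, loose on four rubber feet, about 2.8 kg. Origin: centre of its underside, z up. Round base plate 170 mm across, flat top 26 mm above the table. Its +y side (robot's left at yaw 0) has the top plate's hinge, its -y side two ears (62 mm wide over all, 67 mm high) with the lever's pin; both pins lie along its x. A cane screen stands close behind the table.
- plate (a joint): Top plate, angle in rad: 0 = lying closed on the base, grows as it opens to the +y side; 2.8 = fully open at its stop, tipped over to the +y side with its free edge raised above the table. A stiff hinge: it stays where it is left. It takes about 5 N at the nose to turn it up from open.
- plate_hinge (a point): Middle of the plate's hinge pin: 98 mm from the press's origin along +y, 34 mm above the table.
- plate_nose (a point): End of the nose, a tongue 26 mm wide, 11 mm thick on the top plate's free edge, 200 mm from the hinge pin. The disc is 166 mm across, 11 mm thick, its centre 98 mm from the pin. Its outer, ribbed face looks down and outward when open, up when closed; closed, the ribs' top is 45 mm above the table, 11 mm above the pin.
- lever (a joint): Lever, angle in rad: 0 = folded down over the closed plate, pointing to +y of the press; about 1.57 = upright; up to 2.3 = leaning outward to the -y side. It is stiff and stays where it is left; about 3 N at its grip turns it.
- lever_hinge (a point): Middle of the lever's pin: 118 mm from the press's origin along -y, 54 mm above the table.
- lever_tip (a point): Middle of the lever's grip near its end: the lever is a round bar 15 mm thick with a 22 mm thick grip over its last 98 mm; this point lies 205 mm from the lever's pin, 4 mm short of the end. When folded down the grip's upper side is 24 mm above the pin, about 78 mm above the table.
- cutter_round: Round tinplate pastry cutter, 66 mm across, 41 mm high, a bystander to the right of the press. Origin: centre of its underside.
- cutter_fluted: Fluted tinplate pastry cutter, 54 mm across, 39 mm high, a bystander to the right of the press. Origin: centre of its underside.
- pastry_brush: Flat pastry brush, 182 x 39 x 12 mm, lying on the table, a bystander to the left of the press. Origin: centre of its underside.
- walnut_a: Walnut, 32 mm, lying beside the press's hinge at the far side, a bystander. Origin: its underside.
- walnut_b: Walnut, 32 mm, lying to the left of the press near the brush, a bystander. Origin: its underside.

How it is judged:
By the outcome, as a careful person would: the job done as asked, in the order asked, and still so for the second after the job is handed in, with the robot touching nothing.
It also fails if it takes over 64 s, if anything falls off the work surface, if the arm or the gripper's body presses on something with over 40 N, if the wrist force passes 120 N, or if a joint passes its speed limit or range.

ROBOT

A 6-joint arm with a two-finger parallel gripper is mounted at the origin on the work surface; the furniture and walls round the work are solid. World frame = base frame: x ahead of the robot, y to its left, z up, the work surface at z = 0. Lengths are in m, angles in rad, forces in N, time in s.
With the tool pointing down it reaches from about 0.25 to 0.725 m from the base axis. Payload 9.7 kg.
Tool frame: the origin (TCP) lies at the very end of the fingers, on their centre line; the grasp point (between the pads) lies 19 mm behind it (arm.grip_point_offset is the distance from the TCP to the grasp point, in m); z points along the fingers, y is the line along which they close (so a half turn about z gives the same grasp; the last joint's range is limited). The gripper opens to 85 mm and grips with 20 to 120 N. Pads are 22 mm wide; open, the fingers measure 114 mm over their backs; the gripper's body (76 mm by 85 mm) begins 54 mm behind the grasp point. The pads swing forward as they close: fully open they stand 13 mm farther back than shut.
Start: joints at [-1.154, 0.087, 0.176, 1.66, 0, 1.571], TCP at [0.223, -0.503, 0.231] pointing down, gripper open.
Joint ranges: [-3.13, 3.13], [-0.85, 1.81], [-1.15, 1.24], [-2.2, 2.28], [-1.44, 1.52], [-3.14, 3.14]. Speed limits (rad/s): [2.22, 2.22, 2.57, 3.14, 3.14, 3.14].

INTERFACE

Orientations are given as a rotation vector (axis times angle).
In Python, from station import arm gives the robot as it stands.
- The arm moves only by the tool servo_tool, never from a script. Its argument "moves" is a list of rows, each a list of 2 entries, a list of its own where there are three numbers: the shift along the world's x, y, z in mm, then the turn, a rotation vector about the world's x, y, z in degrees. A call has 1 to 12 rows; each row is the pose to reach, as a shift and turn from the pose commanded when the call began; what a row does not reach only later rows make up. A row lasts 1/8 s, in which the tool goes at most 62.5 mm and 10.7 degrees, less where a joint would pass 70% of its speed; a pose out of reach is approached as far as the arm can. A call with a gripper value outside its range is refused whole. "gripper" is the opening, from 0 (shut) to 1 (fully open), set as the call begins (left out, the last holds). The fingers move at their own pace and stop on an object; "force" is the grip in N (left out, the last holds). Time passes only in rows, so rows that repeat a pose let the fingers close. It gives the time, the measured TCP pose, the force, the opening and the grip force at its end, in the units of the state.
- arm.get_state(): the state, without advancing time (a new reading comes with each control period).
- arm.snapshot(name): name is "side" or "top"; returns the picture (480x640x3 uint8, red, green, blue); there is no depth.
- arm.camera_model(name): a dict with "vertical_fov" (degrees; the focal length in pixels is half the picture's height over the tangent of half this angle, whatever the lens; pixels are square), "cx", "cy" (the principal point, pixels), "D" ([k1, k2, p1, p2, k3] as OpenCV has them; the pictures are not rectified), "origin" and "attitude" of the camera in the world. Camera axes: x right, y up, looking along -z (the intrinsics and any distortion apply to the point x, -y, -z); pixel columns grow to the right and rows downward; lengths in m; the calibration is good to about 2 mm. A picture is of the moment at which its call begins. camera_model takes no time and is no camera call.
- arm.sign_off(): hands the job in; it is judged then, once.
Trained networks look in the newest picture that a camera, given by its name, has taken for a name from the list of things; names that differ only in an ending like _2 or _b are one class to them, and where a whole thing is asked for, a point or a joint stands for the part that bears it (a point fixed in the world has none). Each returns a list of dicts, best first, with "score" (0 to 1); they miss things now and then, are a little off and sometimes report something else, mostly with a low value. They report only what shows in the picture. A call takes as long as a camera call.
- arm.search_frame(camera, query): "bbox" ([left, top, right, bottom] in pixels, round what is visible of it).
The state is a dict: "time_s": time; "joints": joint angles; "qvel": joint speeds; "joint_torque": joint torques, N m; "position": TCP position; "orientation": TCP orientation; "wrist_force": force on the tool from outside, world axes, zero at the start; "torque": the same for the moment, N m; "grip_width": opening from 0.0 (shut) to 1.0 (fully open); "finger_force": force on a finger pad.
Only numpy, scipy, OpenCV 4.12 (cv2) and the standard library are available. Lean on these libraries where they do the work, as an engineer would, in place of code of your own. Each camera call takes 0.05 s, during which the arm holds its last target. There are 200 camera calls.

## Working session

There is one attempt and no reset: what is moved stays moved. The work goes in short steps, Python scripts to look and compute and a tool call to move; the robot and the scene stay as the last step left them, time stands still between calls to the robot, and variables do not carry over. Pictures are saved under pics/ and viewed, at most 10 in all, crops included, and the job is handed in when it is done.

Besides the shell and the picture viewer there is one more tool, called after ">>>" as name([rows], argument=value, ...), one row to a line, values as JSON. servo_tool: Moves the arm, as the interface text tells. Its arguments: {"type":"object","properties":{"moves":{"type":"array","items":{"type":"array"}},"gripper":{"type":"number"},"force":{"type":"number"}},"required":["moves"]}

```bash
mkdir -p pics; cat > h.py <<'E'
import numpy as np, cv2
from station import arm
from scipy.spatial.transform import Rotation as R
def cam(n):
    m=arm.camera_model(n); f=240/np.tan(np.radians(m["vertical_fov"])/2)
    K=np.array([[f,0,m["cx"]],[0,f,m["cy"]],[0,0,1]]); a=np.array(m["attitude"],float)
    A=a if a.shape==(3,3) else (R.from_rotvec(a).as_matrix() if a.size==3 else R.from_quat(a).as_matrix())
    return K,np.array(m["D"],float),np.array(m["origin"]),A
def proj(n,P):
    K,D,o,A=cam(n); p=(np.atleast_2d(P)-o)@A*[1,-1,-1]
    return cv2.projectPoints(p.reshape(-1,1,3),np.zeros(3),np.zeros(3),K,D)[0].reshape(-1,2)
def ray(n,uv):
    K,D,o,A=cam(n); q=cv2.undistortPoints(np.array(uv,float).reshape(-1,1,2),K,D).reshape(-1,2)
    d=np.c_[q[:,0],-q[:,1],-np.ones(len(q))]@A.T
    return o,d
def atz(n,uv,z):
    o,d=ray(n,uv); return o+d*((z-o[2])/d[:,2])[:,None]
def save(n,f):
    im=arm.snapshot(n); cv2.imwrite(f,im[:,:,::-1]); return im
E
python3 - <<'E'
from h import *
for n in("side","top"):
    print(n,arm.camera_model(n)); save(n,f"pics/{n}0.png")
    for q in("press","plate","plate_hinge","plate_nose","lever","lever_hinge","lever_tip","cutter_round","pastry_brush","walnut_a"):
        print(q,[(np.round(d["bbox"]).tolist(),round(d["score"],2)) for d in arm.search_frame(n,q)[:2]])
print(arm.get_state())
E
```

```text
side {'vertical_fov': 45.84500840947473, 'cx': 321.8675100942466, 'cy': 247.65431515563657, 'D': array([0.00896204, 0.        , 0.        , 0.        , 0.        ]), 'origin': array([0.23998962, 1.16994823, 0.63571192]), 'attitude': array([ 0.12624839, -1.61929695, -2.5117244 ])}
press [([281.0, 157.0, 368.0, 293.0], 0.58)]
plate [([280.0, 261.0, 356.0, 286.0], 0.91)]
plate_hinge [([282.0, 264.0, 358.0, 286.0], 0.62)]
plate_nose [([281.0, 263.0, 358.0, 283.0], 0.92)]
lever [([335.0, 153.0, 352.0, 237.0], 0.83)]
lever_hinge [([335.0, 154.0, 354.0, 238.0], 0.59)]
lever_tip [([335.0, 157.0, 356.0, 240.0], 0.68)]
cutter_round [([289.0, 283.0, 306.0, 301.0], 0.69), ([345.0, 216.0, 364.0, 234.0], 0.53)]
pastry_brush [([265.0, 368.0, 329.0, 381.0], 0.59)]
walnut_a [([270.0, 366.0, 331.0, 381.0], 0.58), ([308.0, 350.0, 321.0, 366.0], 0.51)]
top {'vertical_fov': 52.451286695299494, 'cx': 309.660752153219, 'cy': 248.99263191178719, 'D': array([-0.02522245,  0.        ,  0.        ,  0.        ,  0.        ]), 'origin': array([0.29086371, 0.01665436, 1.17142456]), 'attitude': array([ 0.10312034
[... 560 characters left out ...]
e_s': 1.1, 'joints': array([-1.15401718e+00,  8.68969144e-02,  1.75896011e-01,  1.65982527e+00,
        5.31096522e-05,  1.57081420e+00]), 'qvel': array([3.48737537e-04, 6.38220836e-04, 2.87799121e-04, 2.53601201e-05,
       1.15281195e-03, 6.75489823e-04]), 'joint_torque': array([-1.30509779e-03, -5.20109010e+01,  4.64862263e+01,  1.77091006e-03,
       -2.07488682e-05,  2.20038302e-06]), 'position': array([ 0.22265724, -0.50289855,  0.23128382]), 'orientation': array([-3.07359190e+00, -6.49911314e-01, -7.19202246e-05]), 'wrist_force': array([-0.91337601,  0.23666737, -0.597188  ]), 'torque': array([0.02807142, 0.03998122, 0.01092801]), 'finger_force': 0.0, 'grip_width': 0.9985215324460425}
```

View pics/side0.png

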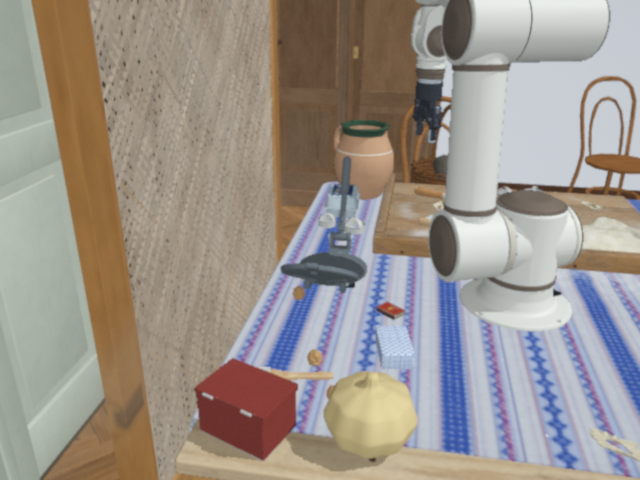

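View pics/top0.png

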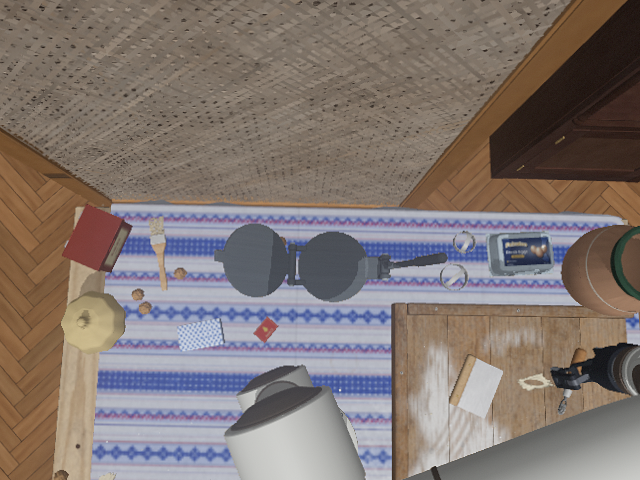

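The top view shows the base disc at about (332,266), hinge at (293,264), open plate at (256,260) with its nose at (218,256), and the lever leaning right to about (443,259). The cutters are at (464,241) and (454,277). In the side view the plate is at (325,268), the lever tip at (346,160) and walnut_a at (298,293).

```bash
python3 - <<'E'
from h import *
t=cv2.imread("pics/top0.png")[205:305,205:485]; s=cv2.imread("pics/side0.png")[150:310,260:385]
t=cv2.resize(t,None,fx=2.8,fy=2.8,interpolation=cv2.INTER_CUBIC)
s=cv2.resize(s,None,fx=2,fy=2,interpolation=cv2.INTER_CUBIC)
im=np.zeros((600,790,3),np.uint8); im[:280,:784]=t; im[280:600,:250]=s
cv2.imwrite("pics/z.png",im)
for nm,uv,z in [("base",(332,266),.026),("hinge",(293,264),.034),("nose",(216,256),.1),("plate",(256,260),.06),("cutA",(464,241),.02),("cutB",(454,277),.02)]:
    print(nm,atz("top",uv,z).round(3))
from scipy.optimize import least_squares
def pts(p):
    x,y,w,a,l=p; c=np.array([x,y,0]); ey=np.array([-np.sin(w),np.cos(w),0]); ez=np.array([0,0,1])
    H=c+.098*ey+.034*ez; L=c-.118*ey+.054*ez
    d=-np.cos(a)*ey+np.sin(a)*ez; e=np.cos(l)*ey+np.sin(l)*ez
    return dict(base=c+.026*ez,hinge=H,disc=H+.098*d,nose=H+.2*d,tip=L+.209*e,lev=L)
obs=[("top","base",(332,266)),("top","hinge",(293,264)),("top","disc",(256,260)),("top","nose",(215,256)),("top","tip",(446,258)),("side","tip",(346,156)),("side","disc",(330,268)),("side","nose",(325,268))]
obs=obs[:-1]
f=lambda p:np.concatenate([proj(n,pts(p)[k])[0]-uv for n,k,uv in obs])
r=least_squares(f,[.55,0,0,2.6,1.8]); print(r.x.round(3),f(r.x).round(1)); 
for k,v in pts(r.x).items(): print(k,v.round(3),proj("top",v).round(),proj("side",v).round())
E
```

```text
base [[ 0.422 -0.053  0.026]]
hinge [[0.424 0.039 0.034]]
nose [[0.43  0.208 0.1  ]]
plate [[0.428 0.123 0.06 ]]
cutA [[ 0.49  -0.372  0.02 ]]
cutB [[ 0.402 -0.346  0.02 ]]
[ 0.418 -0.054  0.006  2.414  2.008] [ 0.4  1.5 -2.2  2.5  1.1  2.7  2.5  2.2  0.  -1.1  0.6  0.  -8.   1.9]
base [ 0.418 -0.054  0.026] [[332. 268.]] [[333. 266.]]
hinge [0.417 0.044 0.034] [[291. 267.]] [[327. 281.]]
disc [0.417 0.117 0.099] [[257. 263.]] [[322. 270.]]
nose [0.417 0.193 0.167] [[217. 258.]] [[316. 256.]]
tip [ 0.419 -0.261  0.243] [[446. 257.]] [[347. 156.]]
lev [ 0.419 -0.172  0.054] [[384. 267.]] [[340. 236.]]
```

View pics/z.png

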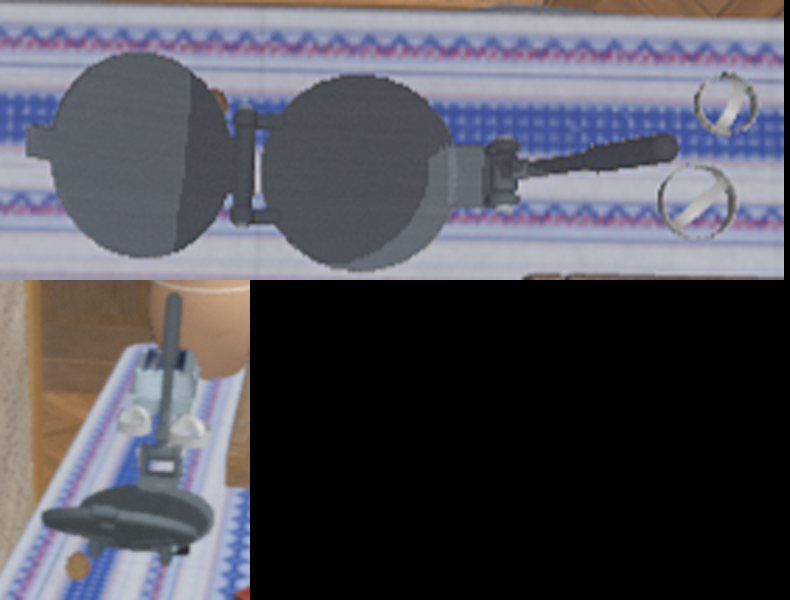

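>>> servo_tool([
  [[0,40,60],[0,0,0]],
  [[10,90,110],[0,0,6]],
  [[30,145,140],[0,0,12]],
  [[45,200,160],[0,0,18]],
  [[60,255,170],[0,0,24]],
  [[75,310,170],[0,0,30]],
  [[90,365,170],[0,0,36]],
  [[100,420,170],[0,0,42]],
  [[110,475,170],[0,0,48]],
  [[120,530,170],[0,0,54]],
  [[130,585,170],[0,0,60]],
  [[140,640,170],[0,0,66]],
], gripper=0)

```text
time_s: 2.6
position: [0.3625, 0.1391, 0.4015]
orientation: [2.219, 2.223, 0.001]
wrist_force: [1.4, -1.2, 0.6]
grip_width: 0.002
finger_force: 0.0
```

```bash
python3 - <<'E'
from h import *
from scipy.optimize import least_squares
def pts(p,a=2.8):
    x,y,w,l=p; c=np.array([x,y,0]); ey=np.array([-np.sin(w),np.cos(w),0]); ez=np.array([0,0,1])
    H=c+.098*ey+.034*ez; L=c-.118*ey+.054*ez
    d=-np.cos(a)*ey+np.sin(a)*ez; e=np.cos(l)*ey+np.sin(l)*ez
    return dict(base=c+.026*ez,hinge=H,disc=H+.098*d,nose=H+.2*d,tip=L+.209*e,lev=L)
obs=[("top","base",(333,266.6)),("top","hinge",(291.8,264)),("top","disc",(255.6,260)),("top","nose",(214,255.7)),("top","lev",(385,267.5)),("top","tip",(446,257.5)),("side","tip",(346,158)),("side","nose",(312.5,271))]
for a in(2.8,2.7,2.6):
    f=lambda p:np.concatenate([proj(n,pts(p,a)[k])[0]-uv for n,k,uv in obs])
    r=least_squares(f,[.42,-.05,0,1.9],loss="soft_l1"); print(a,r.x.round(3),r.cost,f(r.x).round(1))
    for k,v in pts(r.x,a).items(): print(k,v.round(3))
for n,uv in(("walB",(180,273)),("brush",(158,225)),("brush",(164,288))): print(n,atz("top",uv,.012).round(3))
print("walA",atz("side",(298,293),.016).round(3))
s=arm.get_state(); print(s["position"],s["orientation"],s["joints"],s["grip_width"],s["time_s"])
E
```

```text
2.8 [ 0.422 -0.06  -0.02   1.975] 40.119864985861376 [ 1.6 -0.5  1.4 -0.  -3.1  0.6 -6.5  1.2  1.4 -0.7  0.   0.   1.2 -2.9
 -5.4 22.7]
base [ 0.422 -0.06   0.026]
hinge [0.424 0.038 0.034]
disc [0.425 0.131 0.067]
nose [0.427 0.227 0.101]
tip [ 0.418 -0.26   0.246]
lev [ 0.419 -0.178  0.054]
2.7 [ 0.421 -0.059 -0.017  1.977] 25.112289285308755 [ 1.5 -0.4  1.3  0.2 -2.   0.6 -4.8  0.8  1.2 -0.7  0.1 -0.1  1.1 -2.8
 -4.1 12.5]
base [ 0.421 -0.059  0.026]
hinge [0.423 0.039 0.034]
disc [0.424 0.127 0.076]
nose [0.426 0.219 0.119]
tip [ 0.418 -0.26   0.246]
lev [ 0.419 -0.177  0.054]
2.6 [ 0.421 -0.058 -0.014  1.984] 9.230665949861656 [ 1.1 -0.2  0.8  0.5 -0.8  0.6 -2.4  0.4  0.8 -0.7  0.1 -0.2  1.  -2.7
 -2.5  2.5]
base [ 0.421 -0.058  0.026]
hinge [0.422 0.04  0.034]
disc [0.423 0.124 0.085]
nose [0.425 0.211 0.137]
tip [ 0.418 -0.26   0.245]
lev [ 0.419 -0.176  0.054]
walB [[0.399 0.308 0.012]]
brush [[0.514 0.368 0.012]]
brush [[0.362 0.344 0.012]]
walA [[0.478 0.078 0.016]]
[0.36246616 0.13908351 0.40153613] [2.21898708e+00 2.22310758e+00 1.37416336e-03] [ 3.66499511e-01 -1.55356673e-01  2.89399551e-01  2.01452704e+00
 -1.50838996e-04  1.93544056e+00] 0.0018597959665188003 2.6
```

>>> servo_tool([
  [[20,50,0],[-10,0,0]],
  [[40,100,0],[-20,0,0]],
  [[62,150,0],[-30,0,0]],
  [[62,180,-50],[-40,0,0]],
  [[62,180,-100],[-50,0,0]],
  [[62,180,-150],[-50,0,0]],
  [[62,180,-200],[-50,0,0]],
  [[62,180,-220],[-50,0,0]],
  [[62,180,-220],[-50,0,0]],
])

```text
time_s: 3.72
position: [0.4244, 0.317, 0.1797]
orientation: [1.702, 1.7, -0.796]
wrist_force: [-0.9, 0.2, 0.7]
grip_width: 0.002
finger_force: 0.0
```

```bash
python3 - <<'E'
from h import *
save("side","pics/s1.png"); save("top","pics/t1.png")
t=cv2.imread("pics/top0.png")
a=cv2.imread("pics/s1.png")[150:350,220:420]; b=cv2.imread("pics/t1.png")[180:380,150:350]
im=np.hstack([cv2.resize(a,None,fx=2,fy=2),cv2.resize(b,None,fx=2,fy=2)]); cv2.imwrite("pics/c1.png",im)
s=arm.get_state(); print(s["position"],s["orientation"],s["joints"],R.from_rotvec(s["orientation"]).as_matrix()[:,2],proj("side",s["position"]),proj("top",s["position"]))
E
```

```text
[0.42470898 0.31702759 0.1822092 ] [ 1.70390664  1.70008493 -0.79215011] [ 0.90015528  0.67319946  0.57017817  2.21839132 -0.49625245  2.67216652] [ 2.38403539e-04 -7.65817480e-01 -6.43057953e-01] [[298.33039804 277.64066232]] [[155.77922157 252.00558916]]
```

View pics/c1.png

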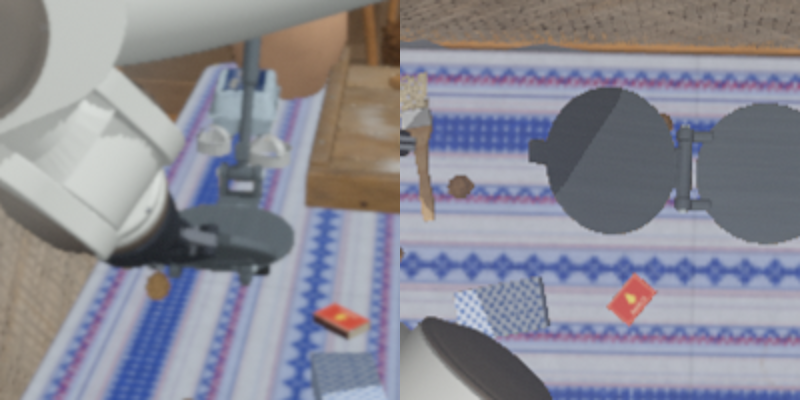

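>>> servo_tool([
  [[2,0,0],[5,1,10]],
  [[4,0,-10],[9.9,1.7,20]],
  [[4,-20,-40],[9.9,1.7,20]],
  [[4,-40,-60],[9.9,1.7,20]],
  [[4,-40,-60],[9.9,1.7,20]],
])

```text
time_s: 4.45
position: [0.4284, 0.276, 0.1222]
orientation: [1.448, 2.061, -0.524]
wrist_force: [-0.2, -0.1, 0.5]
grip_width: 0.001
finger_force: 0.0
```

```bash
python3 - <<'E'
from h import *
s=arm.get_state(); print(s["position"],s["joints"],R.from_rotvec(s["orientation"]).as_matrix()[:,2])
E
```

```text
[0.42839424 0.27595641 0.12222333] [ 0.88640026  0.29611304  0.05543273  1.73493484 -0.58534677  2.23460979] [ 0.2205258  -0.60364079 -0.76615023]
```

```bash
python3 - <<'E'
import numpy as np
H=np.array([40,34.]);m=np.array([-.785,.62]);t=np.array([-.62,-.785])
for a in np.arange(2.8,-.11,-.1):
    d=np.array([-np.cos(a),np.sin(a)]);n=np.array([np.sin(a),np.cos(a)])
    # TCP touching: max over contact candidates; finger rect half 11, tip rows
    if a>2.24: P=H+200*d+11*n-11*m+22*t
    else:
        c=min([m*11,-m*11],key=lambda c:c@n); P=H+180*d+11*n-c
    print(round(a,1),P.round())
E
```

```text
2.8 [227.  67.]
2.7 [221.  85.]
2.6 [212. 104.]
2.5 [202. 121.]
2.4 [190. 137.]
2.3 [176. 152.]
2.2 [163. 166.]
2.1 [149. 177.]
2.0 [134. 186.]
1.9 [117. 194.]
1.8 [100. 200.]
1.7 [ 83. 204.]
1.6 [ 65. 207.]
1.5 [ 47. 208.]
1.4 [ 29. 206.]
1.3 [ 11. 204.]
1.2 [ -6. 199.]
1.1 [-23. 193.]
1.0 [-39. 185.]
0.9 [-55. 175.]
0.8 [-69. 164.]
0.7 [-82. 152.]
0.6 [-111.  152.]
0.5 [-121.  137.]
0.4 [-130.  121.]
0.3 [-137.  105.]
0.2 [-143.   87.]
0.1 [-147.   70.]
-0.0 [-149.   52.]
-0.1 [-149.   34.]
```

>>> servo_tool([
  [[0,-5,-20],[0,0,0]],
  [[0,-20,-40],[0,0,0]],
  [[0,-40,-42],[0,0,0]],
  [[0,-56,-42],[0,0,0]],
  [[0,-56,-42],[0,0,0]],
])

```text
time_s: 5.08
position: [0.4291, 0.2211, 0.0807]
orientation: [1.448, 2.061, -0.522]
wrist_force: [0.2, 0.4, -0.1]
grip_width: 0.001
finger_force: 0.0
```

>>> servo_tool([
  [[0,-4,12],[0,0,0]],
  [[0,-8,24],[0,0,0]],
  [[0,-13,33],[0,0,0]],
  [[0,-18,41],[0,0,0]],
  [[0,-24,49],[0,0,0]],
  [[0,-30,57],[0,0,0]],
  [[0,-30,57],[0,0,0]],
])

```text
time_s: 5.95
position: [0.4287, 0.1907, 0.1369]
orientation: [1.447, 2.061, -0.523]
wrist_force: [0.3, 0.5, 0.2]
grip_width: -0.005
finger_force: 0.1
```

```bash
python3 - <<'E'
from h import *
save("side","pics/s2.png"); save("top","pics/t2.png")
a=cv2.imread("pics/s2.png")[150:350,220:420]; b=cv2.imread("pics/t2.png")[180:380,150:350]
im=np.hstack([cv2.resize(a,None,fx=2,fy=2),cv2.resize(b,None,fx=2,fy=2)]); cv2.imwrite("pics/c2.png",im)
E
```

```text
(no output)
```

View pics/c2.png

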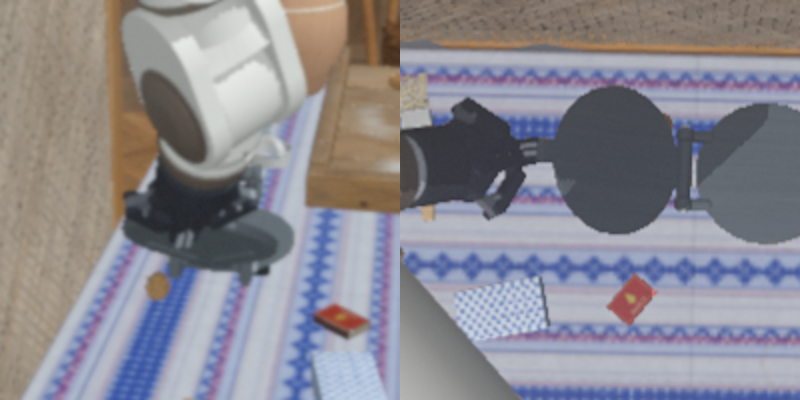

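```bash
python3 - <<'E'
from h import *
print("tcp",proj("top",[.4287,.1907,.1369]),proj("side",[.4287,.1907,.1369]))
H=np.array([.423,.04,.034])
for a in(2.8,2.7,2.6,2.5,2.4,2.3):
    d=np.array([.015,-np.cos(a),np.sin(a)]);n=np.array([0,np.sin(a),np.cos(a)])
    th=np.linspace(0,6.283,60)
    c=(H+.098*d)+.083*(np.cos(th)[:,None]*d+np.sin(th)[:,None]*[1,0,0])
    q=proj("top",np.r_[c,c+.011*n]); s=proj("side",np.r_[c,c+.011*n])
    print(a,q.min(0).round(1),q.max(0).round(1),"nose",proj("top",H+.2*d).round(1),proj("side",H+.2*d).round(1),"side",s.min(0).round(),s.max(0).round())
a=cv2.imread("pics/t2.png")[230:285,200:300]; b=cv2.imread("pics/top0.png")[230:285,200:300]
s=cv2.imread("pics/s2.png")[240:295,270:370]; s0=cv2.imread("pics/side0.png")[240:295,270:370]
z=np.vstack([np.hstack([b,a]),np.hstack([s0,s])]); cv2.imwrite("pics/c3.png",cv2.resize(np.clip(z*1.5,0,255).astype(np.uint8),None,fx=4,fy=4,interpolation=cv2.INTER_CUBIC))
E
```

```text
tcp [[221.23004559 254.44232265]] [[309.91206256 268.79764709]]
2.8 [214.5 225.1] [286.4 297.8] nose [[206.7 257.5]] [[307.5 294.2]] side [277. 280.] [357. 299.]
2.7 [215.8 224.3] [286.6 297.6] nose [[208.6 256.5]] [[308.3 283.9]] side [277. 278.] [357. 291.]
2.6 [218.  223.5] [286.9 297.4] nose [[211.5 255.5]] [[309.2 273.5]] side [278. 273.] [357. 287.]
2.5 [221.  222.8] [287.3 297.3] nose [[215.3 254.5]] [[310.4 263.3]] side [278. 264.] [358. 285.]
2.4 [224.9 222.1] [287.7 297.2] nose [[220.2 253.7]] [[311.6 253.4]] side [279. 256.] [358. 284.]
2.3 [229.7 221.4] [288.1 297. ] nose [[226.  252.9]] [[313.  243.8]] side [280. 247.] [359. 283.]
```

View pics/c3.png

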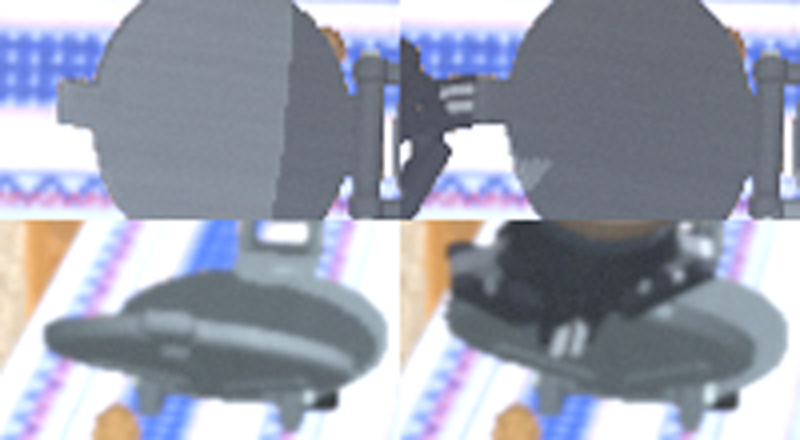

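>>> servo_tool([
  [[0,-14,15],[0,0,0]],
  [[0,-27,29],[0,0,0]],
  [[0,-41,40],[0,0,0]],
  [[0,-56,49],[0,0,0]],
  [[0,-73,57],[0,0,0]],
  [[0,-90,63],[0,0,0]],
  [[0,-90,63],[0,0,0]],
])

```text
time_s: 6.92
position: [0.4288, 0.0997, 0.2003]
orientation: [1.448, 2.06, -0.523]
wrist_force: [-0.5, 0.6, -0.1]
grip_width: -0.001
finger_force: 0.0
```

```bash
python3 - <<'E'
from h import *
save("side","pics/s4.png"); save("top","pics/t4.png")
a=cv2.imread("pics/s4.png")[150:350,220:420]; b=cv2.imread("pics/t4.png")[180:380,200:400]
im=np.hstack([cv2.resize(a,None,fx=2,fy=2),cv2.resize(b,None,fx=2,fy=2)]); cv2.imwrite("pics/c4.png",im)
print(arm.get_state()["joints"])
E
```

```text
[ 0.64090445 -0.07071412 -0.18042714  1.69656161 -0.6643804   1.94671264]
```

View pics/c4.png

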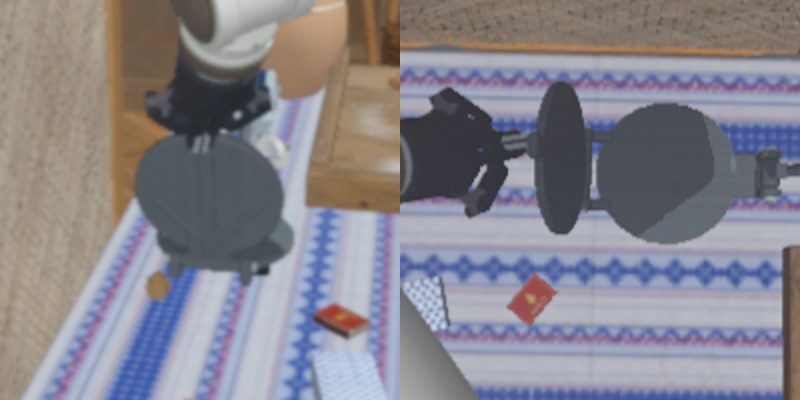

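>>> servo_tool([
  [[0,-17,4],[0,0,0]],
  [[0,-35,6],[0,0,0]],
  [[0,-53,7],[0,0,0]],
  [[0,-71,5],[0,0,0]],
  [[0,-89,2],[0,0,0]],
  [[0,-106,-4],[0,0,0]],
  [[0,-123,-11],[0,0,0]],
  [[0,-139,-20],[0,0,0]],
  [[0,-155,-30],[0,0,0]],
  [[0,-169,-41],[0,0,0]],
  [[0,-180,-52],[0,0,0]],
  [[0,-180,-52],[0,0,0]],
])

```text
time_s: 8.52
position: [0.4282, -0.0793, 0.1467]
orientation: [1.447, 2.062, -0.526]
wrist_force: [-0.0, -0.4, -0.5]
grip_width: 0.001
finger_force: 0.0
```

```bash
python3 - <<'E'
from h import *
save("side","pics/s5.png"); save("top","pics/t5.png")
a=cv2.imread("pics/s5.png")[150:350,220:420]; b=cv2.imread("pics/t5.png")[180:380,270:470]
im=np.hstack([cv2.resize(a,None,fx=2,fy=2),cv2.resize(b,None,fx=2,fy=2)]); cv2.imwrite("pics/c5.png",im)
print(arm.get_state()["joints"])
E
```

```text
[ 0.25010817 -0.37273589 -0.52248004  1.33694118 -0.69415744  1.44301931]
```

View pics/c5.png

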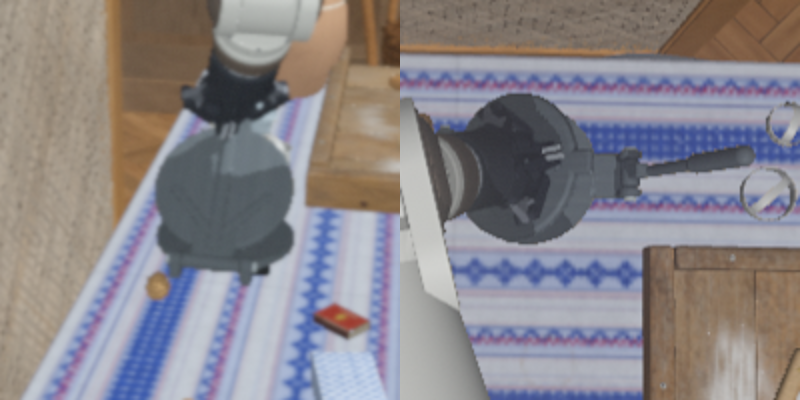

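>>> servo_tool([
  [[0,-6,-9],[0,0,0]],
  [[0,-12,-18],[0,0,0]],
  [[0,-17,-26],[0,0,0]],
  [[0,-22,-34],[0,0,0]],
  [[0,-30,-50],[0,0,0]],
  [[0,-34,-58],[0,0,0]],
  [[0,-37,-66],[0,0,0]],
  [[0,-40,-74],[0,0,0]],
  [[0,-42,-82],[0,0,0]],
  [[0,-44,-90],[0,0,0]],
  [[0,-44,-95],[0,0,0]],
  [[0,-44,-95],[0,0,0]],
])

```text
time_s: 10.12
position: [0.4284, -0.1229, 0.0518]
orientation: [1.446, 2.062, -0.525]
wrist_force: [-0.4, 0.7, -0.9]
grip_width: -0.002
finger_force: 0.0
```

>>> servo_tool([
  [[0,0,-2],[0,0,0]],
  [[0,0,-4],[0,0,0]],
  [[0,0,-4],[0,0,0]],
])

```text
time_s: 10.5
position: [0.429, -0.1231, 0.0497]
orientation: [1.445, 2.06, -0.524]
wrist_force: [-7.9, 3.4, 11.8]
grip_width: -0.003
finger_force: 6.3
```

>>> servo_tool([
  [[0,0,-1.5],[0,0,0]],
  [[0,0,-1.5],[0,0,0]],
])

```text
time_s: 10.75
position: [0.4293, -0.1232, 0.0495]
orientation: [1.445, 2.059, -0.524]
wrist_force: [-14.8, 8.7, 23.7]
grip_width: 0.003
finger_force: 12.0
```

>>> servo_tool([
  [[0,3,20],[0,0,0]],
  [[0,3,70],[0,0,0]],
  [[0,3,130],[0,0,0]],
  [[0,0,190],[0,0,0]],
  [[0,0,250],[9,0,-3.7]],
  [[0,-20,300],[18,0,-7.3]],
  [[0,-60,330],[27,0,-11]],
  [[0,-100,330],[36,0,-14.7]],
  [[0,-140,330],[45,0,-18.4]],
  [[0,-180,330],[54,0,-22]],
  [[0,-210,330],[63,0,-25.7]],
  [[0,-220,330],[72,0,-29.4]],
])

```text
time_s: 12.25
position: [0.4286, -0.345, 0.376]
orientation: [-2.211, -1.679, -0.664]
wrist_force: [0.3, 0.4, -0.7]
grip_width: 0.002
finger_force: 0.0
```

```bash
python3 - <<'E'
from h import *
save("side","pics/s6.png"); save("top","pics/t6.png")
a=cv2.imread("pics/s6.png")[120:320,220:420]; b=cv2.imread("pics/t6.png")[180:380,270:470]
im=np.hstack([cv2.resize(a,None,fx=2,fy=2),cv2.resize(b,None,fx=2,fy=2)]); cv2.imwrite("pics/c6.png",im)
s=arm.get_state();print(s["joints"],s["position"],R.from_rotvec(s["orientation"]).as_matrix())
E
```

```text
[-0.91225647  0.46185264  0.81721456  2.24210009  0.46093832  0.85924027] [ 0.42880606 -0.34703455  0.37065615] [[ 0.22067529  0.95831533  0.18147767]
 [ 0.82321596 -0.28279028  0.49228563]
 [ 0.52308498  0.04076004 -0.8513053 ]]
```

View pics/c6.png

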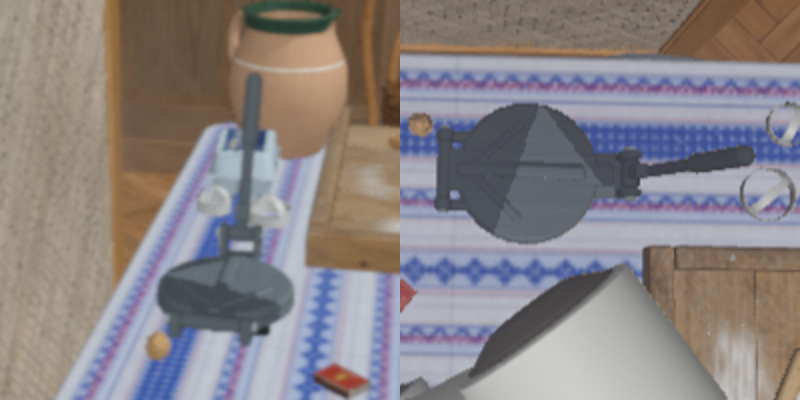

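>>> servo_tool([
  [[-4,0,-20],[-5,0,0]],
  [[-8,5,-60],[-7,0,0]],
  [[-8,5,-110],[-7,0,0]],
  [[-8,10,-150],[-7,0,0]],
  [[-8,14,-166],[-7,0,0]],
  [[-8,14,-166],[-7,0,0]],
])

```text
time_s: 13.1
position: [0.4205, -0.3279, 0.2106]
orientation: [-2.291, -1.773, -0.569]
wrist_force: [-0.6, -0.1, 0.1]
grip_width: 0.003
finger_force: 0.0
```

```bash
python3 - <<'E'
from h import *
s=arm.get_state();print(s["joints"],s["position"],R.from_rotvec(s["orientation"]).as_matrix())
H=np.array([-177,54.])
for l in np.arange(2.1,-.01,-.15):
    e=np.array([np.cos(l),np.sin(l)]);n=np.array([-np.sin(l),np.cos(l)]) # n: outer/back->upper when closed
    t=np.array([.47,-.88]);m=np.array([.88,.47])
    c=min([m*12,-m*12],key=lambda c:c@n)
    print(round(l,2),(H+175*e+(11+13*(1-l/2.))*n-c).round())
E
```

```text
[-0.86819353  0.18537398  0.19009623  1.75826532  0.39262076  0.91986269] [ 0.42052379 -0.32788909  0.21062537] [[ 0.21162397  0.9599714   0.18349442]
 [ 0.88746202 -0.2673923   0.37538317]
 [ 0.4094221   0.08340425 -0.90852478]]
2.1 [-285.  194.]
1.95 [-263.  207.]
1.8 [-239.  216.]
1.65 [-215.  222.]
1.5 [-189.  224.]
1.35 [-164.  222.]
1.2 [-139.  217.]
1.05 [-115.  209.]
0.9 [-93. 197.]
0.75 [-73. 182.]
0.6 [-54. 164.]
0.45 [-18. 155.]
0.3 [ -6. 132.]
0.15 [  3. 109.]
0.0 [ 9. 84.]
```

>>> servo_tool([
  [[0,30,-2],[0,0,0]],
  [[0,55,-3],[0,0,0]],
  [[0,67,-2],[0,0,0]],
  [[0,79,2],[0,0,0]],
  [[0,91,6],[0,0,0]],
  [[0,103,9],[0,0,0]],
  [[0,115,12],[0,0,0]],
  [[0,128,13],[0,0,0]],
  [[0,141,14],[0,0,0]],
  [[0,141,14],[0,0,0]],
])

```text
time_s: 14.35
position: [0.4205, -0.1868, 0.2249]
orientation: [-2.291, -1.772, -0.57]
wrist_force: [-0.2, 0.0, 0.4]
grip_width: 0.002
finger_force: 0.0
```

```bash
python3 - <<'E'
from h import *
save("side","pics/s7.png"); save("top","pics/t7.png")
a=cv2.imread("pics/s7.png")[120:320,220:420]; b=cv2.imread("pics/t7.png")[180:380,270:470]
im=np.hstack([cv2.resize(a,None,fx=2,fy=2),cv2.resize(b,None,fx=2,fy=2)]); cv2.imwrite("pics/c7.png",im)
print(arm.get_state()["joints"])
E
```

```text
[-0.67514175 -0.07567976 -0.05236135  1.69438815  0.42075863  1.12884646]
```

View pics/c7.png

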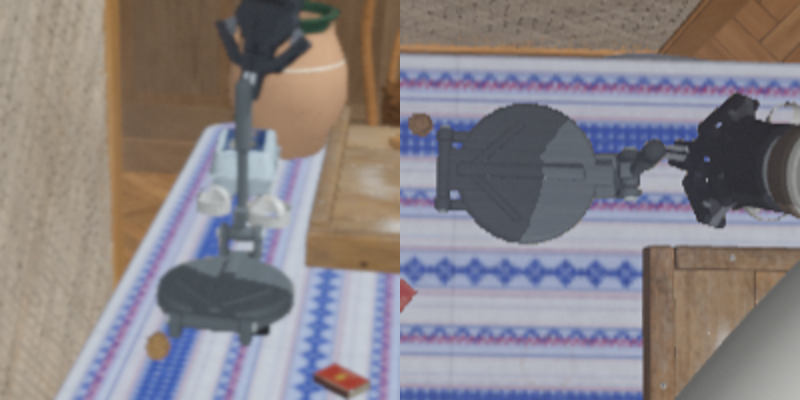

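>>> servo_tool([
  [[0,12,-1],[0,0,0]],
  [[0,25,-3],[0,0,0]],
  [[0,37,-6],[0,0,0]],
  [[0,49,-9],[0,0,0]],
  [[0,61,-14],[0,0,0]],
  [[0,73,-19],[0,0,0]],
  [[0,84,-25],[0,0,0]],
  [[0,94,-32],[0,0,0]],
  [[0,104,-40],[0,0,0]],
  [[0,113,-48],[0,0,0]],
  [[0,121,-57],[0,0,0]],
  [[0,129,-66],[0,0,0]],
])

```text
time_s: 15.95
position: [0.4206, -0.0584, 0.1581]
orientation: [-2.292, -1.771, -0.57]
wrist_force: [-0.0, 1.0, 1.0]
grip_width: 0.001
finger_force: 0.4
```

```bash
python3 - <<'E'
from h import *
save("side","pics/s8.png"); save("top","pics/t8.png")
a=cv2.imread("pics/s8.png")[120:320,220:420]; b=cv2.imread("pics/t8.png")[180:380,270:470]
im=np.hstack([cv2.resize(a,None,fx=2,fy=2),cv2.resize(b,None,fx=2,fy=2)]); cv2.imwrite("pics/c8.png",im)
print(arm.get_state()["joints"])
E
```

```text
[-0.42220419 -0.28618669 -0.36001697  1.48311519  0.43134771  1.40633745]
```

View pics/c8.png

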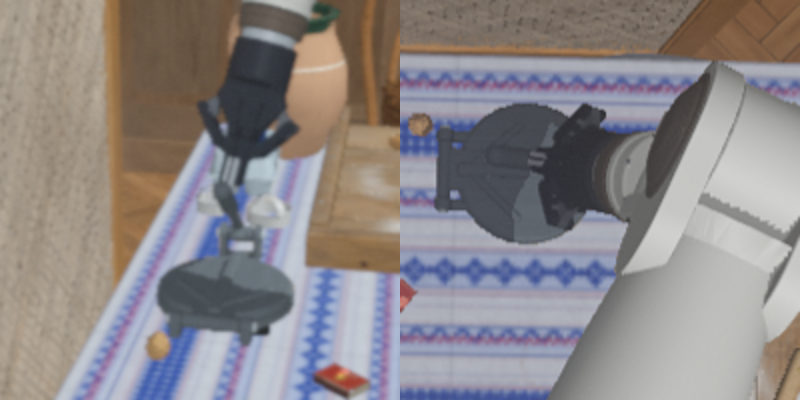

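>>> servo_tool([
  [[0,8,-9],[0,0,0]],
  [[0,15,-18],[0,0,0]],
  [[0,22,-27],[0,0,0]],
  [[0,29,-36],[0,0,0]],
  [[0,35,-45],[0,0,0]],
  [[0,41,-54],[0,0,0]],
  [[0,45,-61],[0,0,0]],
  [[0,48,-67],[0,0,0]],
  [[0,50,-71],[0,0,0]],
  [[0,50,-73],[0,0,0]],
  [[0,50,-73],[0,0,0]],
])

```text
time_s: 17.42
position: [0.4206, -0.009, 0.0857]
orientation: [-2.292, -1.771, -0.57]
wrist_force: [-0.1, 0.3, 0.0]
grip_width: -0.001
finger_force: 0.0
```

>>> servo_tool([
  [[0,0,-2],[0,0,0]],
  [[0,0,-4],[0,0,0]],
  [[0,0,-4],[0,0,0]],
])

```text
time_s: 17.8
position: [0.4206, -0.0089, 0.0816]
orientation: [-2.292, -1.771, -0.57]
wrist_force: [-0.7, -0.0, -0.8]
grip_width: -0.002
finger_force: 0.0
```

>>> servo_tool([
  [[0,0,-2],[0,0,0]],
  [[0,0,-3],[0,0,0]],
  [[0,0,-3],[0,0,0]],
])

```text
time_s: 18.18
position: [0.4208, -0.0089, 0.0791]
orientation: [-2.292, -1.771, -0.571]
wrist_force: [-0.2, 0.1, 4.1]
grip_width: 0.004
finger_force: 1.8
```

```bash
python3 - <<'E'
from h import *
save("side","pics/s9.png"); save("top","pics/t9.png")
a=cv2.imread("pics/s9.png")[170:320,260:410]; b=cv2.imread("pics/t9.png")[200:350,260:410]
im=np.hstack([cv2.resize(a,None,fx=2.6,fy=2.6),cv2.resize(b,None,fx=2.6,fy=2.6)]); cv2.imwrite("pics/c9.png",im)
E
```

>>> servo_tool([
  [[0,0,-1],[0,0,0]],
  [[0,0,-2],[0,0,0]],
  [[0,0,-2],[0,0,0]],
])

```text
time_s: 18.65
position: [0.4212, -0.0088, 0.0784]
orientation: [-2.292, -1.772, -0.573]
wrist_force: [-6.0, -0.2, 15.6]
grip_width: -0.003
finger_force: 8.2
```

>>> servo_tool([
  [[0,0,-1],[0,0,0]],
  [[0,0,-1],[0,0,0]],
  [[1,0,20],[0,0,0]],
  [[1,0,60],[0,0,0]],
  [[0,0,120],[0,0,0]],
  [[0,0,180],[0,0,0]],
  [[0,-40,230],[0,0,0]],
  [[-40,-90,270],[-10,0,0]],
  [[-80,-140,290],[-20,0,0]],
  [[-100,-190,300],[-20,0,0]],
  [[-120,-240,300],[-20,0,0]],
  [[-140,-290,300],[-20,0,0]],
])

```text
time_s: 20.15
position: [0.2794, -0.3008, 0.3769]
orientation: [2.38, 1.902, 0.261]
wrist_force: [1.8, 0.7, -0.1]
grip_width: -0.002
finger_force: 0.0
```

```bash
python3 - <<'E'
from h import *
for n in("side","top"):
    im=save(n,f"pics/{n}F.png")
    for q in("press","plate","lever","cutter_round","pastry_brush","walnut_a"):
        print(n,q,[(np.round(d["bbox"]).tolist(),round(d["score"],2)) for d in arm.search_frame(n,q)[:3]])
H=np.array([.419,-.177,.054])
for l in(0,.1,.2):
    e=np.array([0.02,np.cos(l),np.sin(l)]); print(l,proj("side",H+.209*e),proj("top",H+.209*e))
# base/hinge drift: compare hinge-ear patches with the first picture
A=cv2.imread("pics/top0.png",0);B=cv2.imread("pics/topF.png",0)
for (u,v,w) in((292,280,8),(384,275,8)):
    r=cv2.matchTemplate(B[v-w-8:v+w+8,u-w-8:u+w+8],A[v-w:v+w,u-w:u+w],cv2.TM_CCOEFF_NORMED); _,m,_,p=cv2.minMaxLoc(r); print("shift",np.array(p)-8,round(m,2))
E
```

```text
side press [([301.0, 246.0, 367.0, 282.0], 0.62), ([298.0, 233.0, 369.0, 295.0], 0.57)]
side plate [([296.0, 246.0, 364.0, 286.0], 0.75), ([289.0, 284.0, 302.0, 304.0], 0.73)]
side lever [([323.0, 232.0, 349.0, 267.0], 0.76), ([291.0, 285.0, 306.0, 302.0], 0.57)]
side cutter_round [([344.0, 218.0, 364.0, 237.0], 0.85)]
side pastry_brush [([265.0, 368.0, 332.0, 381.0], 0.75)]
side walnut_a [([308.0, 350.0, 321.0, 367.0], 0.75), ([288.0, 284.0, 304.0, 302.0], 0.73)]
top press [([286.0, 230.0, 388.0, 302.0], 0.97)]
top plate [([291.0, 229.0, 376.0, 303.0], 0.67)]
top lever [([300.0, 258.0, 386.0, 268.0], 0.75)]
top cutter_round [([445.0, 266.0, 470.0, 289.0], 0.71)]
top pastry_brush [([147.0, 217.0, 165.0, 291.0], 0.65), ([289.0, 232.0, 375.0, 300.0], 0.61)]
top walnut_a [([171.0, 265.0, 186.0, 276.0], 0.61)]
0 [[325.50812286 270.97656632]] [[295.79602049 263.19682116]]
0.1 [[325.70761196 262.52116446]] [[296.1564809  262.12104155]]
0.2 [[326.06061592 253.66368651]] [[297.46590958 261.0361006 ]]
shift [0 0] 0.75
shift [0 0] 0.9
```

```bash
python3 -c "
from station import arm
print(arm.sign_off())"
```

```text
the job is handed in; nothing more can be done
None
```

The press is closed and the job is handed in at about 20 s: the plate was pushed down until it stopped firmly, then the lever until it did too. The press did not shift in the top camera, and the other things the detector found are where they were; it did not report the fluted cutter separately. I viewed 11 pictures, one over the limit of 10.

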